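Fill the cell clamp and hold its click lever at four clicks

ROBOT

A 7-joint arm with a two-finger parallel gripper is mounted at the origin on a cart in front of the work surface, level with it; the furniture and walls round the work are solid. World frame = base frame: x ahead of the robot, y to its left, z up, the work surface at z = 0. Lengths are in mm, angles in rad, forces in N, time in s.
With the tool pointing down it reaches from about 350 to 900 mm from the base axis. Payload 7.2 kg.
Tool frame: the origin (TCP) lies at the very end of the fingers, on their centre line; the grasp point (between the pads) lies 19 mm behind it (hold_point_z is the distance from the TCP to the grasp point, in mm); z points along the fingers, y is the line along which they close (so a half turn about z gives the same grasp; the last joint's range is limited). The gripper opens to 88 mm and grips with 3 to 60 N. Pads are 20 mm wide; open, the fingers measure 115 mm over their backs; the gripper's body (75 mm by 178 mm) begins 61 mm behind the grasp point.
Start: joints at [1.078, 0.411, -0.013, 1.596, 0.006, 1.134, -0.082], TCP at [257.576, -569.459, 222.653] pointing down, gripper open.
Joint ranges: [-2.95, 2.95], [-0.29, 1.99], [-1.47, 1.44], [0.14, 2.54], [-1.03, 4.17], [0.13, 1.85], [-2.86, 2.86]. Speed limits (rad/s): [2.39, 2.39, 3.01, 3.01, 3.14, 3.14, 3.14].

INTERFACE

Orientations are given as a rotation vector (axis times angle).
In Python, from plant import * gives the robot as it stands.
- The arm moves only by the tool step_arm, never from a script. Its argument "targets" is a list of rows, each a list of 6 numbers: the shift along the tool's x, y, z in cm, then the turn, a rotation vector about the tool's x, y, z in degrees. A call has 1 to 20 rows; each row shifts and turns the commanded pose from where the row before left it, along the tool's axes as they then stand; what a row does not reach is not made up. A row lasts 1/10 s, in which the tool goes at most 50 mm and 8.59 degrees, less where a joint would pass 70% of its speed; a pose out of reach is approached as far as the arm can. A call with a gripper value outside its range is refused whole. "claw" is the finger opening in cm, from 0 to 8.78, set as the call begins (left out, the last holds). The fingers move at their own pace and stop on an object; "force" is the grip in N (left out, the last holds). Time passes only in rows, so rows that do not move let the fingers close. It gives the time, the measured TCP pose, the force, the opening and the grip force at its end, in the units of the state.
- get_obs(): the state, without advancing time (a new reading comes with each control period).
- camera(name): name is "scene" or "side" or "wrist"; returns a dict with "frame" (400x640x3 uint8, red, green, blue), "intrinsics" (3x3 intrinsics, pixels), "eye" and "rotation" of the camera in the world. Camera axes: x right, y down, z forward; pixel columns grow to the right and rows downward; lengths in mm; the calibration is good to about 2 mm. A picture is of the moment at which its call begins. There is no depth.
- sign_off(): hands the job in; it is judged then, once.
The state is a dict: "t": time; "joints": joint angles; "dq": joint speeds; "joint_efforts": joint torques, N m; "tool_pos": TCP position; "eef_rot": TCP orientation; "contact_force": force on the tool from outside, world axes, zero at the start; "moment": the same for the moment, N m; "opening": finger opening in mm; "gripper_force": force on a finger pad.
Only numpy, scipy, OpenCV 4.12 (cv2) and the standard library are available. Lean on these libraries where they do the work, as an engineer would, in place of code of your own. Each camera call takes 0.05 s, during which the arm holds its last target. There are 200 camera calls.

TASK

A battery pack is being rebuilt: slide the two battery cells that stand outside the clamp (green and orange) along the bench, standing up and never lifted, one by one into the track between the guide rails, so that they stand in single file, each close up against the next behind the blue cell at the end stop. Then swing the red-handled spring lever towards the robot by exactly four clicks, counted from its rest stop by feel and never going on to a fifth, so that the jaw presses the row, and hold the handle there with the fingers: the lever springs back if let go, so the program finishes while still holding it. Leave the solder reel, the tape roll and the tin alone.

Things in the scene. Friction and masses are not known exactly. Their poses are not given: they have to be found in the camera images.
- clamp: Aluminium clamp screwed to the bench. Origin on the bench in the middle line of the track; at yaw 0 its x points away from the robot, y to the left, z up. The track runs along y, without floor, between rails 20 mm high (y = -55 to +50 mm): fixed near rail, face at x = -19 mm; jaw, face at x = +19 mm when open. End stop at y = +50 mm. The lever mechanism (x = 37 to 170 mm) is up to 53 mm high
- slot_1 (a point): Place in the track (at half the height of a cell, z = 35 mm) where the cell against the end stop has its centre: clamp x = 0, y = +34 mm. The blue cell starts here. z axis up, axes as the clamp's
- slot_2 (a point): Centre place of the second cell: clamp x = 0, y = +2 mm, z = 35 mm
- slot_3 (a point): Centre place of the third cell: clamp x = 0, y = -30 mm, z = 35 mm
- mouth (a point): Point on the middle line of the track outside its open mouth: clamp x = 0, y = -85 mm, z = 35 mm. The flared lips are about 65 mm apart at y = -80 mm. The way in is from here towards slot_1
- cell_blue_mid (a point): Centre, half-way up, of the blue cell: upright cylinder 32 mm in diameter, 70 mm high (with a 2 mm steel button on top), about 0.14 kg, with a slippery steel foot, loose; starts in the track within 1 mm of the end stop. z is its own axis (up)
- cell_green_mid (a point): Centre, half-way up, of the green cell, same size as the blue one; stands on the bench on the mouth side of the clamp, 140 to 240 mm from the clamp's origin in its -y direction. z is its own axis (up)
- cell_orange_mid (a point): Centre, half-way up, of the orange cell, same size; stands on the bench on the mouth side of the clamp like the green one (they may have swapped places). One of the two is near the line of the track, the other 100 to 150 mm to its +x side
- cell_blue: The blue cell; origin at the centre of its underside
- cell_green: The green cell; origin at the centre of its underside
- cell_orange: The orange cell; origin at the centre of its underside
- jaw: Moving far rail of the track, aluminium with a black rubber strip, 20 mm high. It moves towards the near rail by 3 mm a click (gap 38 mm at rest) and is sprung (0.9 N per mm): it meets the 32 mm cells at about two clicks and presses the row with 4 to 6 N at the fourth
- lever: Lever with pin wheel; origin on its axis, on the bench. Its yaw against the clamp is 0 at the rest stop and grows counter-clockwise from above (handle comes to the robot) to 1.52 rad. A spring turns it back (5 to 8 N at the handle). It clicks (seats in a notch) first at 0.16 to 0.25 rad, then every 0.262: the handle force sinks by about 3 N before each click and jumps up by about 3 N after it
- handle_grip (a point): Point on the axis of the red upright handle post (16 mm in diameter, from z = 46 mm, on the lever arm, to z = 104 mm, fixed to the lever 110 mm from its axis) at z = 75 mm, where fingers can pinch it from above; round, so it can turn between the fingers
- lever_pivot (a point): Point on the vertical lever axis at z = 75 mm (clamp x = 90 mm, y = 60 mm). At rest the handle lies 110 mm from it in the direction between the clamp's +x and +y
- notch_4 (a point): Fourth notch of the lever's pin wheel (46 mm from the pivot, z = 32 mm): it meets nose_seat when the lever sits exactly at the fourth click; the lever counts as there within about 0.1 rad
- notch_5 (a point): The same for the fifth click, 0.262 rad further round the wheel
- nose_seat (a point): Where the tip of the spring plunger seats between the wheel's brass pins (46 mm from the pivot, z = 32 mm), on the blue plunger block at the far side of the wheel
- reel: Bystander: yellow solder reel, 54x78x37 mm, loose; origin at the centre of its underside
- tape: Bystander: dark tape roll, 55x53x19 mm, loose; origin at the centre of its underside
- tin: Bystander: small flat metal tin, 50x68x20 mm, loose; origin at the centre of its underside
There are look-alikes about, which are no part of the job. Of the things like the cell_orange, leave any that is pink; of the rest the larger one is meant.

How it is judged:
By the outcome, as a careful person would: the job done as asked, in the order asked, and still so for the second after the job is handed in, while the arm keeps its last pose, push and grip.
It also fails if it takes over 72 s, if anything falls off the work surface, if the arm or the gripper's body presses on something with over 40 N, if the wrist force passes 120 N, or if a joint passes its speed limit or range.

## Working session

There is one attempt and no reset: what is moved stays moved. The work goes in short steps, Python scripts to look and compute and a tool call to move; the robot and the scene stay as the last step left them, time stands still between calls to the robot, and variables do not carry over. Pictures are saved under pics/ and viewed, at most 10 in all, crops included, and the job is handed in when it is done.

Besides the shell and the picture viewer there is one more tool, called after "Request:" by a JSON object that holds its "op" and its "data". step_arm: Moves the arm, as the interface text tells. Its arguments: {"type":"object","properties":{"targets":{"type":"array","items":{"type":"array","items":{"type":"number"}}},"claw":{"type":"number"},"force":{"type":"number"}},"required":["targets"]}

```bash
ls; mkdir -p pics
python3 - <<'E'
from plant import *
import cv2,numpy as np,pickle
o=get_obs();print(o)
d={}
for n in("scene","side","wrist"):
    c=camera(n);d[n]=c;cv2.imwrite(f"pics/{n}0.png",c["frame"][:,:,::-1]);print(n,c["intrinsics"],c["eye"],c["rotation"])
pickle.dump(d,open("c0.pkl","wb"))
E
```

```text
pics
{'t': 0.0, 'joints': array([ 1.07779724,  0.41186259, -0.01271773,  1.59701368,  0.00558132,
        1.13431857, -0.08218128]), 'dq': array([ 0.00080149,  0.00029368,  0.00018647, -0.00278926,  0.00107582,
       -0.00065904, -0.00124589]), 'joint_efforts': array([-8.67427552e-04, -5.87952232e+01,  6.42043166e-01, -2.91082978e+01,
       -5.36979188e-02,  1.81109336e-02,  1.50829605e-04]), 'tool_pos': array([ 257.35123376, -569.01032915,  221.84473192]), 'eef_rot': array([-3.06950528e+00, -6.62010931e-01,  6.59017096e-04]), 'contact_force': array([-0.52804703, -0.13652056,  0.47586495]), 'moment': array([0.02134459, 0.0282097 , 0.02407338]), 'gripper_force': 0.0, 'opening': 87.78272080912353}
scene [[406.23970072   0.         322.17597003]
 [  0.         406.23970072 199.54056961]
 [  0.           0.           1.        ]] [ -1.58230531 606.15623568 604.5079394 ] [-1.01099472  2.27600627 -1.20184367]
side [[462.82372301   0.         327.46387841]
 [  0.         462.82372301 195.22965792]
 [  0.           0.           1.        ]] [ -76.73893068 -989.77337224  578.20902646] [-1.89660922  0.54753254 -0.34913008]
wrist [[293.17992166   0.         326.99993343]
 [  0.         293.17992166 194.30404853]
 [  0.           0.           1.        ]] [ 331.20773214 -535.39294707  384.32514956] [ 2.42117231 -1.56192078 -0.23810707]
```

View pics/scene0.png

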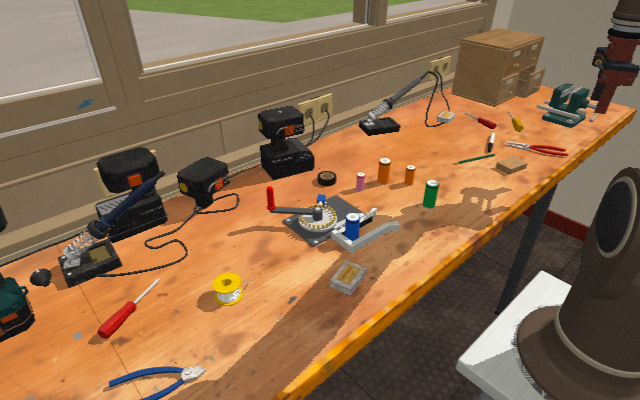

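View pics/side0.png

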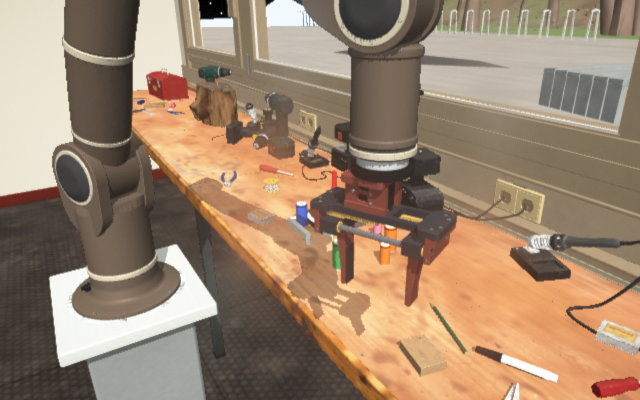

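Scene: blue cell ~(352,227), green (430,193), large orange (384,171), small orange decoy (410,175), pink (361,182), red handle (270,199), clamp between. Now measure by colour masks.

```bash
cat > h.py <<'E'
import numpy as np,cv2
from scipy.spatial.transform import Rotation as R
def ray(c,u,v):
    K=c["intrinsics"];d=np.linalg.inv(K)@[u,v,1.]
    return np.array(c["eye"]),R.from_rotvec(c["rotation"]).apply(d)
def onz(c,u,v,z):
    e,d=ray(c,u,v);return (e+d*(z-e[2])/d[2])[:2].round(1)
def proj(c,p):
    q=R.from_rotvec(c["rotation"]).inv().apply(np.array(p,float)-c["eye"]);q=c["intrinsics"]@q;return (q[:2]/q[2]).round(1)
HS={"blue":(105,125,120),"green":(60,90,120),"orange":(8,17,170),"red":(0,4,150),"pink":(150,176,60)}
def blobs(c,n,roi=None,amin=25):
    h=cv2.cvtColor(c["frame"],cv2.COLOR_RGB2HSV);a,b,s=HS[n]
    m=cv2.inRange(h,(a,s,40),(b,255,255))
    if n=="red":m|=cv2.inRange(h,(176,s,40),(180,255,255))
    if roi:
        z=np.zeros_like(m);x0,y0,x1,y1=roi;z[y0:y1,x0:x1]=m[y0:y1,x0:x1];m=z
    k,l,st,ce=cv2.connectedComponentsWithStats(m)
    return [(st[i].tolist(),ce[i].round(1).tolist()) for i in range(1,k) if st[i][4]>=amin]
E
python3 - <<'E'
import pickle;from h import *
d=pickle.load(open("c0.pkl","rb"));c=d["scene"]
print(proj(c,[257,-569,222]),proj(d["side"],[257,-569,222]))
for n in HS:
    print(n)
    for s,ce in blobs(c,n,(250,140,450,260)):print("  ",s,ce,"mid z35:",onz(c,*ce,35))
    for s,ce in blobs(d["side"],n,(240,150,450,290)):print("  side",s,ce,onz(d["side"],*ce,35))
f=c["frame"][130:290,240:450];cv2.imwrite("pics/z.png",cv2.resize(f,(788,600),interpolation=cv2.INTER_CUBIC)[:,:,::-1])
E
```

```text
[596.9 105.8] [377.6 289.4]
blue
   [317, 195, 8, 12, 54] [321.0, 198.6] mid z35: [617.   45.5]
   [344, 217, 16, 24, 259] [351.7, 228.8] mid z35: [481.7  74.8]
  side [298, 208, 9, 11, 69] [301.9, 212.0] [489.2  81. ]
green
   [423, 184, 15, 24, 242] [429.8, 195.9] mid z35: [ 443.1 -166.5]
  side [336, 252, 4, 15, 36] [337.2, 259.6] [ 428.1 -200.2]
orange
   [359, 140, 91, 46, 2031] [405.0, 158.3] mid z35: [ 608.2 -276.6]
   [314, 149, 43, 13, 170] [336.6, 154.1] mid z35: [ 759.8 -145.8]
   [355, 192, 21, 12, 112] [365.1, 197.5] mid z35: [547.  -39.8]
  side [385, 228, 12, 10, 99] [390.7, 232.5] [ 619.1 -159.3]
  side [380, 245, 16, 19, 192] [385.6, 253.8] [ 538.8 -239.8]
red
   [267, 187, 9, 24, 139] [270.1, 198.9] mid z35: [700.3 140.5]
  side [332, 171, 5, 17, 80] [333.9, 179.1] [711.5 260.3]
pink
   [357, 175, 8, 16, 101] [360.0, 182.6] mid z35: [603.8 -81.5]
  side [374, 224, 7, 11, 59] [377.3, 229.4] [ 601.1 -126. ]
```

View pics/z.png

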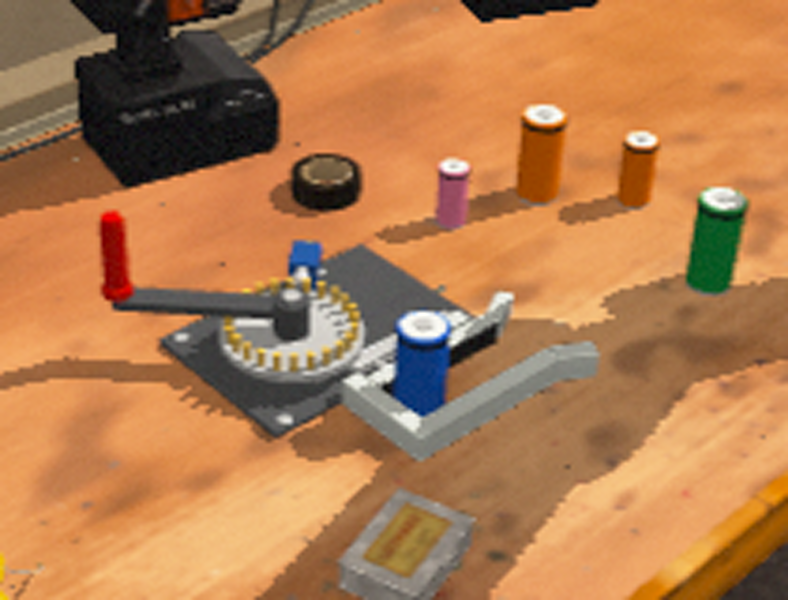

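View pics/wrist0.png

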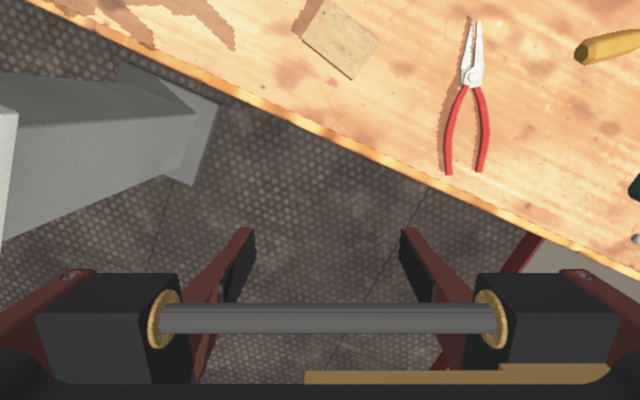

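Crop (scale 3.75): big orange top (543,117), green top (722,200), blue top (424,322), near-rail corner (420,440) to lip (597,350), handle top (112,216), pivot hub (290,295), plunger (306,255), pink and small orange decoys left alone.

Run:
```python
import pickle;from h import *
d=pickle.load(open("c0.pkl","rb"));c=d["scene"]
def z(u,v,h):return onz(c,240+u*210/788,130+v*160/600,h)
for n,u,v,h in[("blue",424,324,71),("green",722,198,71),("orange",543,116,71),("orangebot",540,198,0),("greenbot",711,288,0),("small",641,140,60),("pinkbot",452,225,0),("handletop",113,216,104),("handlebot",118,293,47),("hub",290,296,55),("nearrail corner",420,440,20),("nearrail bend inner",545,352,20),("lip end",597,345,20),("jaw lip",503,296,20),("jawrail inner start",400,365,20),("tape",326,170,19)]:print(n,z(u,v,h))
o=R.from_rotvec([-3.0695,-.662,.0007]).as_matrix();print(o)
w=d["wrist"];print(R.from_rotvec(w["rotation"]).as_matrix())
```

```text
blue [479.7  75.1]
green [ 445.2 -171. ]
orange [ 597.  -168.1]
orangebot [ 595.6 -172.9]
greenbot [ 441.2 -171.5]
small [ 539.4 -209.3]
pinkbot [614. -97.]
handletop [652.2 169.9]
handlebot [652.2 170.8]
hub [569.5 100. ]
nearrail corner [448.9 106.6]
nearrail bend inner [454.9 -10.9]
lip end [437.7 -40.7]
jaw lip [512.5 -36.3]
jawrail inner start [506.1  65.7]
tape [708.9 -59.7]
[[ 9.11107319e-01  4.12168511e-01 -7.55658811e-04]
 [ 4.12169188e-01 -9.11106268e-01  1.38896616e-03]
 [-1.15997366e-04 -1.57695651e-03 -9.99998750e-01]]
[[ 0.41200656 -0.87034587 -0.26971961]
 [-0.91117897 -0.39414734 -0.12000316]
 [-0.00186501  0.29520492 -0.95543214]]
```

Request:
{"op": "step_arm", "data": {"targets": [[0, 0, 0, 0, 0, -8.2], [0, 0, 0, 0, 0, -8.2], [0, 0, 0, 0, 0, -8.2], [0, 0, 0, 0, 0, -8.2], [0, 0, 0, 0, 0, -8.2], [0, 0, 0, 0, 0, -8.2], [0, 0, 0, 0, 0, -8.2], [0, 0, 0, 0, 0, -8.2], [2, 1.2, 0.5, 0, 0, 0], [3.5, 2.3, 1, 0, 0, 0], [3.5, 2.3, 1, 0, 0, 0], [3.5, 2.3, 1, 0, 0, 0], [3.5, 2.3, 1, 0, 0, 0], [3.5, 2.3, 1, 0, 0, 0], [3.5, 2.3, 1, 0, 0, 0], [3.5, 2.3, 1, 0, 0, 0], [3.5, 2.3, 1, 0, 0, 0], [3.5, 2.3, 0.5, 0, 0, 0], [0, 0, 0, 0, 0, 0]]}}

```text
t: 2.05
tool_pos: [479.8, -228.3, 132.1]
eef_rot: [-2.212, -2.228, -0.005]
contact_force: [0.2, -1.1, 0.0]
opening: 87.7
gripper_force: 0.0
```

```bash
cat > look.py <<'E'
from plant import *
from h import *
import pickle,sys
o=get_obs();print(o["t"].__round__(2),o["tool_pos"].round(1),o["joints"].round(2));print(R.from_rotvec(o["eef_rot"]).as_matrix().round(3))
c=camera("wrist");cv2.imwrite(f"pics/{sys.argv[1]}.png",c["frame"][:,:,::-1]);pickle.dump(c,open(sys.argv[1]+".pkl","wb"))
print(c["eye"])
E
python3 look.py w1
```

```text
2.05 [ 479.8 -228.3  132.1] [ 0.67  0.38 -0.39  1.9   0.18  0.89  0.19]
[[-0.007  1.     0.001]
 [ 1.     0.007  0.003]
 [ 0.003  0.001 -1.   ]]
[ 478.50150242 -147.02498701  294.74202305]
```

View pics/w1.png

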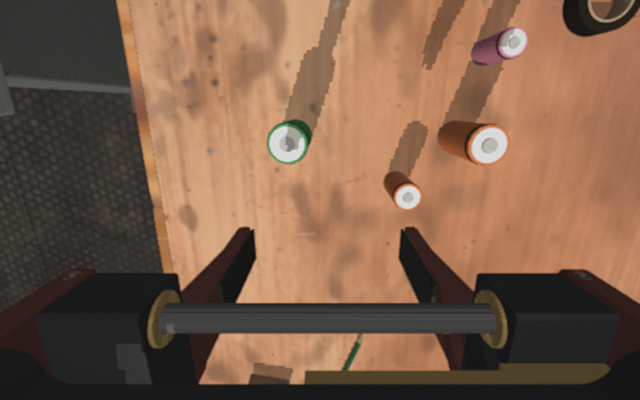

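Wrist view: green top disc (288,143), large orange (487,145), small orange decoy (407,197), pink (513,41).

Run:
```python
import pickle;from h import *
c=pickle.load(open("w1.pkl","rb"))
for n,u,v,z in[("green",288.5,143.5,70),("orange",488,145,70),("small",407,197,50),("pink",513,41,50)]:print(n,onz(c,u,v,z))
```

```text
green [ 449.7 -175.4]
orange [ 601.8 -175.5]
small [ 549.4 -223.7]
pink [ 618.6 -100.1]
```

Request:
{"op": "step_arm", "data": {"targets": [[3, 0, -0.8, 0, 0, 0], [4.5, 0, -0.8, 0, 0, 0], [4.5, 0, -0.8, 0, 0, 0], [4.5, 0, -0.8, 0, 0, 0], [3.5, 0, -0.8, 0, 0, 0], [0, 0, 0, 0, 0, 0], [0, 0, 0, 0, 0, 0]]}}

```text
t: 2.8
tool_pos: [477.1, -35.6, 172.9]
eef_rot: [2.222, 2.22, -0.0]
contact_force: [-0.2, -0.3, -0.7]
opening: 87.7
gripper_force: 0.0
```

```bash
python3 look.py w2
```

```text
2.8 [477.1 -35.6 172.9] [ 0.4   0.26 -0.49  1.98  0.15  0.94 -0.17]
[[ 0.001  1.     0.   ]
 [ 1.    -0.001 -0.001]
 [-0.001  0.    -1.   ]]
[476.54619534  46.35304448 335.23435237]
```

View pics/w2.png

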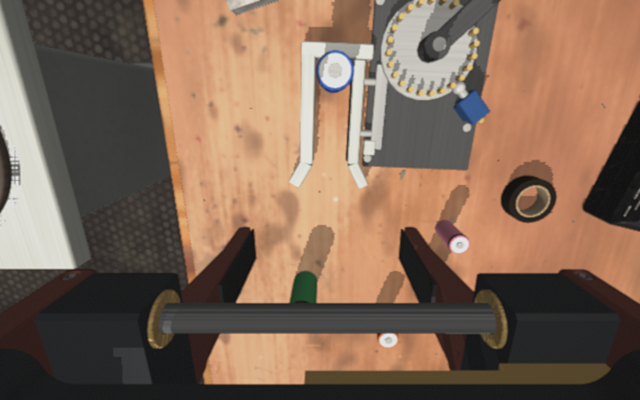

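Clamp view: near-rail inner edge (313,57)–(312,162), jaw inner edge (352,60)–(350,160), blue top (336,71), hub (435,44), plunger block (472,107).

Run:
```python
import pickle;from h import *
c=pickle.load(open("w2.pkl","rb"))
for n,u,v,z in[("blue",336,71,70),("nr1",313,57,20),("nr2",312,162,20),("jw1",352,60,20),("jw2",350,160,20),("hub",435,44,53),("lipL",297,184,20),("lipR",362,184,20)]:print(n,onz(c,u,v,z))
h=cv2.cvtColor(c["frame"],cv2.COLOR_RGB2GRAY)
for v in (90,120,150):
  g=h[v,295:375].astype(int);print(v,g.tolist())
```

```text
blue [484.4  72.3]
nr1 [463.1  90. ]
nr2 [460.4 -14.5]
jw1 [501.5  87.2]
jw2 [501.8 -12.4]
hub [570.8  95.6]
lipL [443.3 -39.3]
lipR [515.7 -39.4]
90 [178, 177, 180, 182, 184, 180, 192, 215, 222, 224, 225, 226, 225, 223, 223, 223, 225, 221, 190, 137, 94, 87, 88, 87, 90, 109, 125, 131, 129, 117, 98, 81, 68, 58, 59, 68, 77, 79, 77, 75, 70, 65, 64, 67, 78, 93, 110, 131, 149, 155, 158, 158, 160, 157, 124, 64, 86, 164, 216, 225, 226, 225, 224, 222, 220, 220, 218, 200, 153, 118, 135, 151, 125, 85, 85, 93, 94, 93, 89, 107]
120 [187, 187, 189, 189, 191, 202, 217, 222, 225, 227, 227, 226, 226, 227, 227, 228, 226, 209, 156, 119, 122, 123, 119, 119, 129, 145, 155, 158, 163, 170, 177, 180, 180, 178, 176, 176, 177, 180, 180, 178, 176, 171, 167, 166, 167, 168, 168, 169, 170, 172, 173, 169, 133, 69, 79, 164, 217, 224, 223, 223, 223, 223, 221, 219, 217, 193, 151, 122, 117, 106, 87, 81, 88, 91, 92, 91, 101, 149, 192, 203]
150 [180, 174, 166, 154, 149, 183, 221, 227, 227, 227, 227, 227, 226, 227, 227, 228, 219, 167, 121, 121, 124, 132, 161, 184, 186, 183, 183, 182, 184, 186, 189, 191, 190, 190, 190, 190, 191, 190, 192, 191, 190, 188, 185, 185, 186, 186, 186, 185, 186, 186, 159, 96, 79, 157, 213, 221, 221, 221, 222, 223, 222, 221, 214, 181, 142, 129, 126, 123, 154, 201, 220, 222, 222, 223, 223, 221, 219, 221, 213, 163]
```

Run:
```python
import pickle;from h import *
c=pickle.load(open("w2.pkl","rb"))
for v,a,b in((90,313.5,351.5),(120,312.6,349.6),(150,311.6,347.8)):
  A=onz(c,a,v,20);B=onz(c,b,v,20);print(A,B,(A+B)/2,B-A)
```

```text
[463.2  59.4] [501.7  59.3] [482.45  59.35] [38.5 -0.1]
[461.8  29.9] [500.4  29.8] [481.1   29.85] [38.6 -0.1]
[460.2  -1.4] [499.1  -1.5] [479.65  -1.45] [38.9 -0.1]
```

Request:
{"op": "step_arm", "data": {"targets": [[-2.5, -0.5, 0, 0, 0, 0.6], [-4.5, -1, 0, 0, 0, 1], [-4.5, -1, 0, 0, 0, 1], [-2.3, -0.4, 1, 0, 0, 0], [0, 0, 3.5, 0, 0, 0], [0, 0, 4.5, 0, 0, 0], [0, 0, 4, 0, 0, 0], [0, 0, 1.7, 0, 0, 0], [0, 0, 0, 0, 0, 0]]}}

```text
t: 3.75
tool_pos: [442.3, -173.4, 22.8]
eef_rot: [-2.272, -2.162, 0.005]
contact_force: [-0.4, 0.6, 0.0]
opening: 87.5
gripper_force: 0.0
```

Run:
```python
from plant import *
from h import *
import pickle
o=get_obs();print(o["tool_pos"],R.from_rotvec(o["eef_rot"]).as_matrix().round(3))
c=camera("side");s=camera("wrist");e=camera("scene")
f=np.vstack([c["frame"][180:330,220:540],s["frame"][150:300,160:480]])
cv2.imwrite("pics/g1.png",cv2.resize(f,(640,600))[:,:,::-1])
```

```text
[ 442.32476445 -173.39848121   22.84010223] [[ 0.049  0.999 -0.006]
 [ 0.999 -0.049  0.001]
 [ 0.001 -0.006 -1.   ]]
```

View pics/g1.png

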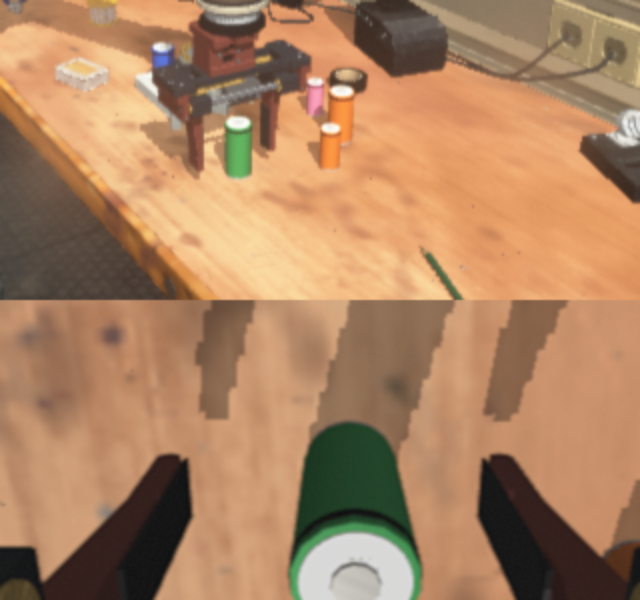

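Green stands centred between the fingers (3–4 mm to the right), well placed along tool x. Raise 4 mm, shift 4 mm, grip gently.

Request:
{"op": "step_arm", "data": {"targets": [[0, 0.4, -0.4, 0, 0, 0], [0, 0, 0, 0, 0, 0], [0, 0, 0, 0, 0, 0], [0, 0, 0, 0, 0, 0], [0, 0, 0, 0, 0, 0], [0, 0, 0, 0, 0, 0], [0, 0, 0, 0, 0, 0], [0, 0, 0, 0, 0, 0]], "claw": 2.8, "force": 8}}

```text
t: 4.7
tool_pos: [449.1, -172.2, 29.6]
eef_rot: [-2.272, -2.169, 0.0]
contact_force: [-0.6, 0.4, 0.4]
opening: 31.8
gripper_force: 8.0
```

Request:
{"op": "step_arm", "data": {"targets": [[0.8, 0.15, 0, 0, 0, 0], [1.5, 0.3, 0, 0, 0, 0], [1.5, 0.3, 0, 0, 0, 0], [1.5, 0.3, 0, 0, 0, 0], [1.5, 0.3, 0, 0, 0, 0], [1.5, 0.3, 0, 0, 0, 0], [1.5, 0.3, 0, 0, 0, 0], [1, 0.25, 0, 0, 0, 0], [0.5, 0, 0, 0, 0, 0], [0, 0, 0, 0, 0, 0], [0, 0, 0, 0, 0, 0]]}}

```text
t: 5.8
tool_pos: [476.3, -60.7, 29.6]
eef_rot: [-2.273, -2.169, 0.0]
contact_force: [0.2, 1.2, -1.6]
opening: 32.0
gripper_force: 8.0
```

Run:
```python
from plant import *
from h import *
o=get_obs();print(o["tool_pos"],R.from_rotvec(o["eef_rot"]).as_matrix().round(3))
s=camera("wrist");f=s["frame"]
cv2.imwrite("pics/g2.png",f[:,:,::-1])
for v in(150,170,190,205):
  print(v,f[v,290:375].astype(int).mean(1).round().astype(int).tolist())
import pickle;pickle.dump(s,open("g2.pkl","wb"))
```

```text
[476.2706244  -60.6704921   29.57934654] [[ 0.047  0.999 -0.   ]
 [ 0.999 -0.047 -0.   ]
 [-0.    -0.    -1.   ]]
150 [218, 218, 218, 219, 214, 198, 170, 129, 90, 85, 101, 114, 116, 125, 133, 135, 143, 153, 153, 137, 117, 114, 114, 115, 116, 116, 116, 117, 117, 117, 119, 119, 120, 120, 120, 119, 120, 119, 119, 120, 119, 120, 120, 121, 120, 121, 120, 120, 119, 119, 118, 117, 116, 116, 116, 117, 117, 117, 117, 118, 118, 119, 118, 118, 119, 120, 118, 94, 46, 17, 24, 39, 91, 155, 194, 205, 210, 209, 209, 210, 211, 211, 213, 213, 213]
170 [189, 194, 192, 191, 190, 183, 158, 119, 100, 127, 156, 167, 170, 168, 147, 121, 115, 116, 116, 116, 117, 117, 117, 117, 118, 117, 118, 118, 116, 116, 117, 118, 119, 120, 119, 120, 120, 120, 120, 119, 120, 120, 120, 120, 120, 121, 120, 120, 120, 120, 118, 117, 117, 116, 115, 115, 115, 116, 117, 118, 119, 119, 120, 119, 119, 120, 120, 122, 122, 123, 120, 109, 90, 83, 97, 115, 128, 135, 138, 139, 139, 140, 142, 143, 144]
190 [164, 175, 176, 175, 174, 174, 174, 174, 173, 173, 172, 172, 173, 175, 173, 151, 124, 117, 118, 118, 118, 118, 118, 117, 117, 117, 116, 117, 119, 120, 121, 121, 122, 122, 123, 123, 122, 121, 120, 119, 120, 120, 120, 120, 120, 121, 121, 121, 121, 121, 121, 121, 120, 120, 119, 117, 115, 114, 115, 117, 118, 119, 119, 119, 120, 120, 121, 122, 123, 122, 121, 120, 120, 118, 117, 116, 115, 115, 114, 114, 114, 113, 107, 109, 120]
205 [176, 176, 176, 175, 175, 175, 174, 174, 173, 173, 173, 173, 173, 173, 174, 174, 174, 174, 174, 166, 146, 129, 122, 118, 118, 118, 117, 117, 117, 116, 116, 115, 117, 118, 118, 120, 120, 121, 120, 121, 121, 119, 120, 120, 121, 120, 120, 121, 122, 121, 123, 122, 121, 121, 120, 119, 118, 118, 116, 118, 118, 119, 119, 119, 118, 119, 118, 125, 150, 172, 176, 174, 173, 171, 170, 169, 168, 167, 168, 167, 167, 167, 166, 165, 165]
```

View pics/g2.png

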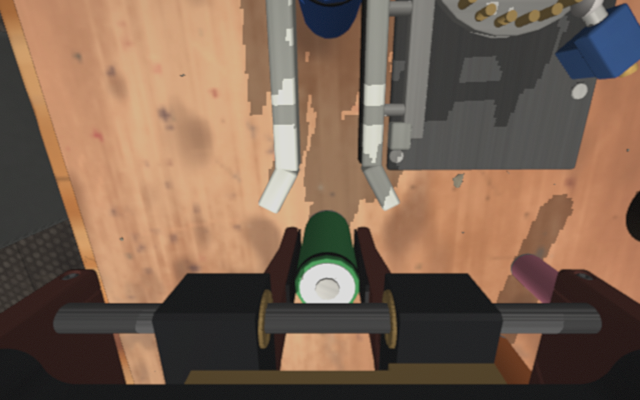

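Green cell held at the mouth (top (327,287)); near-rail inner edge ≈(297,150), jaw edge ≈(362,150), blue ahead at (330,15). Check centring.

Run:
```python
import pickle;from h import *
c=pickle.load(open("g2.pkl","rb"));f=c["frame"].astype(int).mean(2)
for v in(70,130):print(v,f[v,285:305].round().tolist(),f[v,350:370].round().tolist())
for u,v in((297,150),(362.3,150)):print(onz(c,u,v,20))
print("green top",onz(c,327.5,288,70), "blue edge",onz(c,330,35,0))
```

```text
70 [148.0, 149.0, 148.0, 149.0, 150.0, 151.0, 149.0, 142.0, 129.0, 108.0, 88.0, 81.0, 86.0, 96.0, 102.0, 103.0, 103.0, 101.0, 101.0, 101.0] [98.0, 98.0, 98.0, 98.0, 99.0, 100.0, 102.0, 103.0, 100.0, 80.0, 40.0, 17.0, 23.0, 31.0, 59.0, 96.0, 120.0, 131.0, 140.0, 146.0]
130 [218.0, 218.0, 218.0, 218.0, 218.0, 218.0, 218.0, 219.0, 217.0, 205.0, 180.0, 142.0, 99.0, 84.0, 94.0, 109.0, 114.0, 114.0, 113.0, 113.0] [116.0, 116.0, 115.0, 115.0, 116.0, 118.0, 117.0, 99.0, 62.0, 29.0, 27.0, 38.0, 77.0, 141.0, 183.0, 197.0, 207.0, 210.0, 210.0, 211.0]
[460.8  -4. ]
[499.1  -5.8]
green top [475.8 -63.9] blue edge [483.2  59.5]
```

Request:
{"op": "step_arm", "data": {"targets": [[0.6, 0.05, 0, 0, 0, 0], [1, 0.05, 0, 0, 0, 0], [1, 0, 0, 0, 0, 0], [1, 0, 0, 0, 0, 0], [1, 0, 0, 0, 0, 0], [1, 0, 0, 0, 0, 0], [1, 0, 0, 0, 0, 0], [1, 0, 0, 0, 0, 0], [1, 0, 0, 0, 0, 0], [0.5, 0, 0, 0, 0, 0], [0, 0, 0, 0, 0, 0]]}}

```text
t: 6.95
tool_pos: [481.7, 31.5, 29.7]
eef_rot: [-2.271, -2.171, -0.0]
contact_force: [0.3, 0.1, -1.9]
opening: 31.7
gripper_force: 8.0
```

Request:
{"op": "step_arm", "data": {"targets": [[0.3, 0, 0, 0, 0, 0], [0.3, 0, 0, 0, 0, 0], [0.2, 0, 0, 0, 0, 0], [0.2, 0, 0, 0, 0, 0], [0, 0, 0, 0, 0, 0]]}}

```text
t: 7.45
tool_pos: [482.1, 40.7, 29.6]
eef_rot: [-2.272, -2.169, -0.0]
contact_force: [-1.4, 0.6, -1.6]
opening: 32.0
gripper_force: 8.0
```

Request:
{"op": "step_arm", "data": {"targets": [[0.15, 0, 0, 0, 0, 0], [0.15, 0, 0, 0, 0, 0], [0.1, 0, 0, 0, 0, 0], [0, 0, 0, 0, 0, 0]]}}

```text
t: 7.85
tool_pos: [482.3, 44.6, 29.7]
eef_rot: [2.272, 2.17, 0.0]
contact_force: [0.2, -0.8, -1.5]
opening: 31.6
gripper_force: 8.0
```

Request:
{"op": "step_arm", "data": {"targets": [[0.15, 0, 0, 0, 0, 0], [0.1, 0, 0, 0, 0, 0], [0.1, 0, 0, 0, 0, 0], [0, 0, 0, 0, 0, 0]]}}

```text
t: 8.25
tool_pos: [482.3, 45.7, 29.8]
eef_rot: [2.273, 2.166, -0.004]
contact_force: [-0.4, -6.8, 3.0]
opening: 31.8
gripper_force: 8.0
```

Request:
{"op": "step_arm", "data": {"targets": [[0, 0, 0, 0, 0, 0], [0, 0, 0, 0, 0, 0], [0, 0, 0, 0, 0, 0], [0, 0, -1, 0, 0, 0], [0, 0, -2, 0, 0, 0], [0, 0, -2.5, 0, 0, 0], [0, 0, -0.8, 0, 0, 0]], "claw": 4.0}}

```text
t: 8.95
tool_pos: [483.8, 48.5, 95.2]
eef_rot: [2.271, 2.168, 0.005]
contact_force: [0.6, 0.0, 0.1]
opening: 40.0
gripper_force: 0.0
```

Request:
{"op": "step_arm", "data": {"targets": [[-1.5, 1, 0, 0, 0, 0], [-3.5, 2, 0, 0, 0, 0], [-4, 2.4, 0, 0, 0, 0], [-4, 2.4, 0, 0, 0, 0], [-4, 2.4, 0, 0, 0, 0], [-3, 1.8, 0, 0, 0, 0], [-1.5, 1, 0, 0, 0, 0], [0, 0, 0, 0, 0, 0], [0, 0, 0, 0, 0, 0]], "claw": 8.7}}

```text
t: 9.85
tool_pos: [601.9, -172.1, 92.2]
eef_rot: [-2.272, -2.168, 0.0]
contact_force: [0.2, 1.2, 0.7]
opening: 86.9
gripper_force: 0.0
```

```bash
python3 look.py w3
```

```text
9.85 [ 601.9 -172.1   92.2] [ 0.43  0.57 -0.32  1.7   0.22  0.91 -0.03]
[[ 0.046  0.999 -0.001]
 [ 0.999 -0.046  0.001]
 [ 0.001 -0.001 -1.   ]]
[605.24280176 -90.52906865 254.68689263]
```

View pics/w3.png

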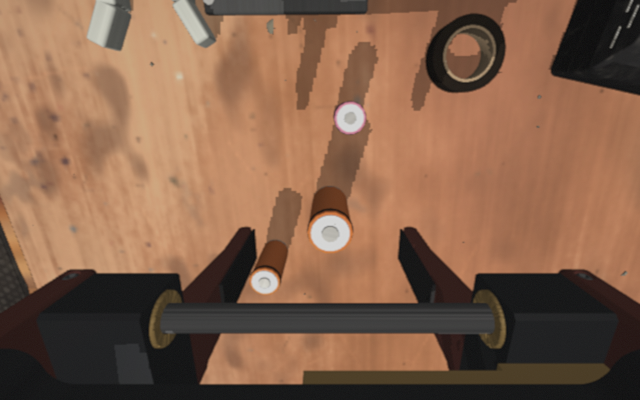

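Orange top at (330,233), centred; small decoy (264,282) is ~30 mm clear of the left finger. Descend and grip.

Request:
{"op": "step_arm", "data": {"targets": [[-0.2, 0.1, 1.5, 0, 0, 0], [-0.1, 0, 2.5, 0, 0, 0], [0, 0, 1.8, 0, 0, 0], [0, 0, 0.4, 0, 0, 0], [0, 0, 0, 0, 0, 0]]}}

```text
t: 10.4
tool_pos: [602.5, -174.9, 29.6]
eef_rot: [-2.27, -2.169, 0.001]
contact_force: [-0.0, -1.5, 0.2]
opening: 86.8
gripper_force: 0.0
```

Request:
{"op": "step_arm", "data": {"targets": [[0, 0, 0, 0, 0, 0], [0, 0, 0, 0, 0, 0], [0, 0, 0, 0, 0, 0], [0, 0, 0, 0, 0, 0], [0, 0, 0, 0, 0, 0], [0, 0, 0, 0, 0, 0], [0, 0, 0, 0, 0, 0]], "claw": 2.8, "force": 8}}

```text
t: 11.1
tool_pos: [603.2, -175.9, 30.7]
eef_rot: [2.272, 2.169, 0.0]
contact_force: [0.5, 0.3, 0.1]
opening: 34.3
gripper_force: 0.0
```

Request:
{"op": "step_arm", "data": {"targets": [[0, 0, 0, 0, 0, 0], [0, 0, 0, 0, 0, 0], [0.5, -0.7, 0, 0, 0, 0], [1, -1.4, 0, 0, 0, 0], [1, -1.6, 0, 0, 0, 0], [1, -1.6, 0, 0, 0, 0], [1, -1.6, 0, 0, 0, 0], [1, -1.6, 0, 0, 0, 0], [1, -1.6, 0, 0, 0, 0], [1, -1.6, 0, 0, 0, 0], [0.5, -0.9, 0, 0, 0, 0], [0.5, -0.5, 0, 0, 0, 0], [0, 0, 0, 0, 0, 0], [0, 0, 0, 0, 0, 0]]}}

```text
t: 12.5
tool_pos: [476.8, -85.1, 30.7]
eef_rot: [2.272, 2.169, 0.0]
contact_force: [0.3, 0.4, -2.3]
opening: 31.6
gripper_force: 8.0
```

Request:
{"op": "step_arm", "data": {"targets": [[0.6, -0.05, 0, 0, 0, 0], [1, 0, 0, 0, 0, 0], [1, 0, 0, 0, 0, 0], [1, 0, 0, 0, 0, 0], [1, 0, 0, 0, 0, 0], [1, 0, 0, 0, 0, 0], [1, 0, 0, 0, 0, 0], [1, 0, 0, 0, 0, 0], [0.7, 0, 0, 0, 0, 0], [0.4, 0, 0, 0, 0, 0], [0.2, 0, 0, 0, 0, 0], [0, 0, 0, 0, 0, 0]]}}

```text
t: 13.7
tool_pos: [479.9, 4.1, 30.6]
eef_rot: [2.272, 2.169, -0.0]
contact_force: [0.1, 0.2, -1.8]
opening: 31.7
gripper_force: 8.0
```

Request:
{"op": "step_arm", "data": {"targets": [[0.2, 0, 0, 0, 0, 0], [0.2, 0, 0, 0, 0, 0], [0.2, 0, 0, 0, 0, 0], [0, 0, 0, 0, 0, 0]]}}

```text
t: 14.1
tool_pos: [480.2, 9.6, 30.6]
eef_rot: [2.273, 2.169, -0.001]
contact_force: [0.2, -1.2, -1.8]
opening: 31.8
gripper_force: 8.0
```

Request:
{"op": "step_arm", "data": {"targets": [[0.15, 0, 0, 0, 0, 0], [0.1, 0, 0, 0, 0, 0], [0.1, 0, 0, 0, 0, 0], [0, 0, 0, 0, 0, 0]]}}

```text
t: 14.5
tool_pos: [480.1, 10.2, 30.8]
eef_rot: [2.274, 2.165, -0.005]
contact_force: [-0.8, -11.4, 2.5]
opening: 31.7
gripper_force: 8.0
```

Request:
{"op": "step_arm", "data": {"targets": [[0.1, 0, 0, 0, 0, 0], [0.1, 0, 0, 0, 0, 0], [0, 0, 0, 0, 0, 0]]}}

```text
t: 14.8
tool_pos: [480.2, 12.5, 30.8]
eef_rot: [2.274, 2.165, -0.005]
contact_force: [-1.0, -9.9, 2.5]
opening: 32.2
gripper_force: 8.0
```

Request:
{"op": "step_arm", "data": {"targets": [[0, 0, 0, 0, 0, 0], [0, 0, 0, 0, 0, 0], [0, 0, 0, 0, 0, 0], [0, 0, -1, 0, 0, 0], [0, 0, -2, 0, 0, 0], [0, 0, -3.5, 0, 0, 0], [0, 0, -3.5, 0, 0, 0], [0, 0, -3, 0, 0, 0], [0, 0, -1, 0, 0, 0]], "claw": 4.0}}

```text
t: 15.7
tool_pos: [482.0, 16.1, 174.3]
eef_rot: [2.269, 2.167, 0.006]
contact_force: [0.5, 0.0, 0.0]
opening: 39.8
gripper_force: 0.0
```

Request:
{"op": "step_arm", "data": {"targets": [[0.6, 1, 0, 0, 0, 0], [1.5, 2.5, 0, 0, 0, 0], [2, 3.5, 0, 0, 0, 0], [1.5, 3, 0, 0, 0, 0], [0.6, 1.3, 0, 0, 0, 0], [0, 0, 0, 0, 0, 0], [0, 0, 0, 0, 0, 0]]}}

```text
t: 16.4
tool_pos: [595.3, 72.5, 168.7]
eef_rot: [-2.27, -2.169, 0.004]
contact_force: [0.3, 0.5, 0.1]
opening: 39.9
gripper_force: 0.0
```

```bash
python3 look.py w4
python3 - <<'E'
import pickle;from h import *
from plant import *
c=pickle.load(open("w4.pkl","rb"));s=camera("scene")
f=np.vstack([cv2.resize(s["frame"][160:270,250:450],(640,300),interpolation=cv2.INTER_CUBIC),cv2.resize(c["frame"],(480,300))[:, :].copy() if 0 else cv2.copyMakeBorder(cv2.resize(c["frame"],(480,300)),0,0,0,160,cv2.BORDER_CONSTANT)])
cv2.imwrite("pics/m.png",f[:,:,::-1]);pickle.dump(s,open("s4.pkl","wb"))
for n in("red","green","blue","orange"):print(n,[b for b in blobs(c,n,None,150)],blobs(s,n,(250,160,450,270)))
E
```

```text
16.4 [595.3  72.5 168.7] [ 0.08  0.45 -0.39  1.7   0.19  1.03 -0.41]
[[ 0.046  0.999 -0.003]
 [ 0.999 -0.046 -0.   ]
 [-0.    -0.003 -1.   ]]
[598.97176414 154.24485813 331.14656657]
red [([379, 67, 34, 27, 616], [395.6, 79.9])] [([267, 187, 9, 24, 135], [270.1, 199.0])]
green [([221, 197, 24, 32, 392], [235.1, 210.9])] [([358, 213, 11, 24, 170], [363.1, 224.3])]
blue [([197, 172, 46, 43, 693], [227.0, 185.4]), ([339, 196, 27, 29, 435], [352.2, 210.5])] [([317, 195, 8, 12, 54], [321.0, 198.6]), ([344, 216, 16, 25, 260], [351.3, 228.8])]
orange [([225, 224, 22, 32, 301], [237.6, 238.4])] [([368, 160, 53, 27, 640], [398.0, 170.2]), ([353, 193, 22, 10, 111], [364.7, 197.4]), ([369, 206, 12, 25, 193], [373.9, 218.6]), ([432, 255, 18, 15, 127], [443.1, 264.6]), ([266, 258, 16, 12, 53], [273.8, 265.3])]
```

View pics/m.png

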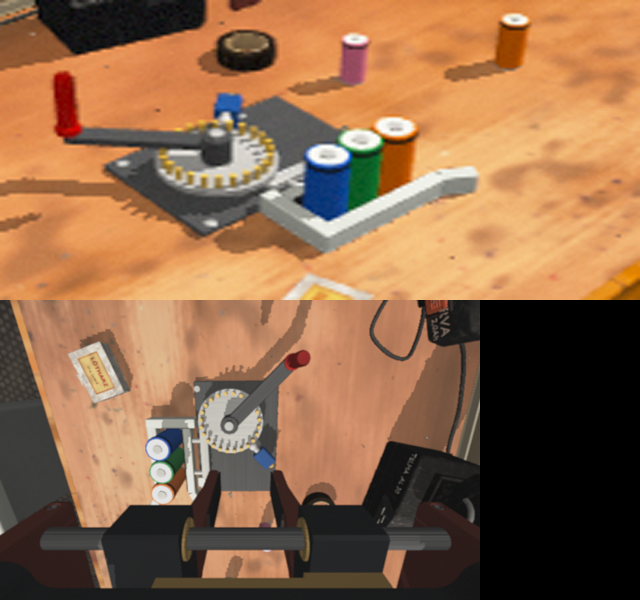

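Row stands in single file, touching; wrist: handle top ≈(404,76), hub ≈(307,167).

Run:
```python
import pickle;from h import *
c=pickle.load(open("w4.pkl","rb"));s=pickle.load(open("s4.pkl","rb"))
print("top",onz(c,404,76,104),"mid",onz(c,395.6,79.9,75),"hub",onz(c,306.7,166.7,55))
A=np.array
e1,d1=ray(c,395.6,79.9);e2,d2=ray(s,270.1,199)
M=np.stack([d1,-d2],1);t=np.linalg.lstsq(M,e2-e1,rcond=None)[0];print(e1+d1*t[0],e2+d2*t[1])
h=cv2.cvtColor(c["frame"],cv2.COLOR_RGB2HSV);m=cv2.inRange(h,(0,120,40),(6,255,255))|cv2.inRange(h,(174,120,40),(180,255,255))
for v in range(62,98,3):
  x=np.where(m[v,360:430])[0]
  print(v,(x.min()+360,x.max()+360) if len(x) else "")
```

```text
top [654.7 170.7] mid [655.  170.2] hub [576.2  97.5]
[655.90253155 170.43361793  71.04089475] [655.65662321 170.15036969  70.9694423 ]
62 
65 
68 (np.int64(399), np.int64(409))
71 (np.int64(389), np.int64(411))
74 (np.int64(383), np.int64(412))
77 (np.int64(381), np.int64(413))
80 (np.int64(379), np.int64(412))
83 (np.int64(379), np.int64(410))
86 (np.int64(380), np.int64(407))
89 (np.int64(381), np.int64(397))
92 (np.int64(383), np.int64(394))
95
```

Request:
{"op": "step_arm", "data": {"targets": [[1.5, 0.3, 0, 0, 0, 0], [3, 1.2, 0, 0, 0, 0], [3.2, 2, 0, 0, 0, 0], [2, 1.6, 0, 0, 0, 0], [0.34, 0.4, 0, 0, 0, 0], [0, 0, 0, 0, 0, 8], [0, 0, 0, 0, 0, 8], [0, 0, 0, 0, 0, 0], [0, 0, 0, 0, 0, 0]], "claw": 6}}

```text
t: 17.4
tool_pos: [655.5, 169.6, 170.9]
eef_rot: [2.548, 1.836, -0.0]
contact_force: [0.1, -0.1, -1.0]
opening: 60.0
gripper_force: 0.0
```

Run:
```python
from plant import *
from h import *
o=get_obs();M=R.from_rotvec(o["eef_rot"]).as_matrix();print(o["t"],o["tool_pos"],M.round(3),o["joints"].round(2))
print("delta tool",M.T@(np.array([655,170.3,57])-o["tool_pos"]))
c=camera("wrist")
for s,ce in blobs(c,"red",None,100):print(s,ce,onz(c,*ce,75),onz(c,*ce,90))
```

```text
17.4 [655.51346462 169.55043463 170.87459817] [[ 0.317  0.949  0.   ]
 [ 0.949 -0.317 -0.001]
 [-0.     0.    -1.   ]] [-0.11  0.56 -0.32  1.5   0.19  1.11 -0.79]
delta tool [  0.60197855  -0.76266463 113.87407768]
[318, 180, 18, 34, 498] [327.0, 195.9] [655.1 170. ] [656.6 174.5]
```

Request:
{"op": "step_arm", "data": {"targets": [[0, 0, 1.5, 0, 0, 0], [0, 0, 3, 0, 0, 0], [0, 0, 3.3, 0, 0, 0], [0, 0, 2.5, 0, 0, 0], [0, 0, 1, 0, 0, 0], [0, 0, 0, 0, 0, 0], [0, 0, 0, 0, 0, 0]]}}

```text
t: 18.15
tool_pos: [656.4, 170.1, 58.3]
eef_rot: [2.552, 1.832, 0.002]
contact_force: [0.1, 0.1, 0.7]
opening: 60.3
gripper_force: 0.0
```

Request:
{"op": "step_arm", "data": {"targets": [[0, 0, 0, 0, 0, 0], [0, 0, 0, 0, 0, 0], [0, 0, 0, 0, 0, 0], [0, 0, 0, 0, 0, 0], [0, 0, 0, 0, 0, 0], [0, 0, 0, 0, 0, 0], [0, 0, 0, 0, 0, 0]], "claw": 1, "force": 30}}

```text
t: 18.85
tool_pos: [655.8, 170.0, 57.7]
eef_rot: [2.552, 1.832, -0.0]
contact_force: [-0.9, -0.2, 0.4]
opening: 15.1
gripper_force: 30.0
```

Run:
```python
import numpy as np
a=np.arange(0,1.13,.04)+0.743
p=110*np.stack([np.cos(a),np.sin(a)],1);d=np.diff(p,axis=0)/10
T=np.array([[.317,.949],[.949,-.317]])
for i,x in enumerate((d@T.T).round(2)):print(round(.04*(i+1),2),x,"tangent",(np.array([-np.sin(a[i+1]),np.cos(a[i+1])])).round(2), (p[i+1]+[574.3,95.4]).round(1))
```

```text
0.04 [ 0.21 -0.39] tangent [-0.71  0.71] [652.3 173. ]
0.08 [ 0.19 -0.4 ] tangent [-0.73  0.68] [649.1 176.1]
0.12 [ 0.17 -0.4 ] tangent [-0.76  0.65] [645.8 179. ]
0.16 [ 0.16 -0.41] tangent [-0.79  0.62] [642.4 181.8]
0.2 [ 0.14 -0.42] tangent [-0.81  0.59] [638.9 184.4]
0.24 [ 0.12 -0.42] tangent [-0.83  0.55] [635.3 186.9]
0.28 [ 0.11 -0.43] tangent [-0.85  0.52] [631.6 189.3]
0.32 [ 0.09 -0.43] tangent [-0.87  0.49] [627.8 191.5]
0.36 [ 0.07 -0.43] tangent [-0.89  0.45] [623.9 193.6]
0.4 [ 0.06 -0.44] tangent [-0.91  0.41] [619.9 195.5]
0.44 [ 0.04 -0.44] tangent [-0.93  0.38] [615.9 197.2]
0.48 [ 0.02 -0.44] tangent [-0.94  0.34] [611.8 198.8]
0.52 [ 0.   -0.44] tangent [-0.95  0.3 ] [607.6 200.2]
0.56 [-0.02 -0.44] tangent [-0.96  0.26] [603.4 201.5]
0.6 [-0.03 -0.44] tangent [-0.97  0.23] [599.1 202.6]
0.64 [-0.05 -0.44] tangent [-0.98  0.19] [594.8 203.5]
0.68 [-0.07 -0.43] tangent [-0.99  0.15] [590.5 204.2]
0.72 [-0.09 -0.43] tangent [-0.99  0.11] [586.1 204.8]
0.76 [-0.1  -0.43] tangent [-1.    0.07] [581.8 205.1]
0.8 [-0.12 -0.42] tangent [-1.    0.03] [577.4 205.4]
0.84 [-0.14 -0.42] tangent [-1.   -0.01] [573.  205.4]
0.88 [-0.15 -0.41] tangent [-1.   -0.05] [568.6 205.3]
0.92 [-0.17 -0.41] tangent [-1.   -0.09] [564.2 204.9]
0.96 [-0.19 -0.4 ] tangent [-0.99 -0.13] [559.8 204.4]
1.0 [-0.2  -0.39] tangent [-0.99 -0.17] [555.5 203.8]
1.04 [-0.22 -0.38] tangent [-0.98 -0.21] [551.1 202.9]
1.08 [-0.23 -0.37] tangent [-0.97 -0.25] [546.9 201.9]
1.12 [-0.25 -0.36] tangent [-0.96 -0.29] [542.6 200.7]
```

Request:
{"op": "step_arm", "data": {"targets": [[0.21, -0.39, 0, 0, 0, 0], [0, 0, 0, 0, 0, 0]]}}

```text
t: 19.05
tool_pos: [655.0, 170.7, 57.8]
eef_rot: [2.55, 1.827, 0.003]
contact_force: [8.3, -5.7, -3.8]
opening: 15.3
gripper_force: 30.0
```

Request:
{"op": "step_arm", "data": {"targets": [[0.19, -0.4, 0, 0, 0, 0], [0, 0, 0, 0, 0, 0]]}}

```text
t: 19.25
tool_pos: [652.0, 174.2, 57.8]
eef_rot: [2.55, 1.828, 0.004]
contact_force: [6.2, -4.4, -3.2]
opening: 15.1
gripper_force: 30.0
```

Request:
{"op": "step_arm", "data": {"targets": [[0.17, -0.4, 0, 0, 0, 0], [0, 0, 0, 0, 0, 0]]}}

```text
t: 19.45
tool_pos: [648.6, 177.8, 57.8]
eef_rot: [2.55, 1.829, 0.004]
contact_force: [8.5, -2.0, -4.2]
opening: 15.6
gripper_force: 30.0
```

Request:
{"op": "step_arm", "data": {"targets": [[0.16, -0.41, 0, 0, 0, 0], [0, 0, 0, 0, 0, 0]]}}

```text
t: 19.65
tool_pos: [645.3, 181.0, 57.8]
eef_rot: [2.55, 1.829, 0.005]
contact_force: [7.5, -2.3, -3.8]
opening: 15.1
gripper_force: 30.0
```

Request:
{"op": "step_arm", "data": {"targets": [[0.14, -0.42, 0, 0, 0, 0], [0, 0, 0, 0, 0, 0]]}}

```text
t: 19.85
tool_pos: [641.6, 184.4, 57.8]
eef_rot: [2.55, 1.83, 0.006]
contact_force: [7.6, 0.1, -4.7]
opening: 15.7
gripper_force: 30.0
```

Request:
{"op": "step_arm", "data": {"targets": [[0.12, -0.42, 0, 0, 0, 0], [0, 0, 0, 0, 0, 0]]}}

```text
t: 20.05
tool_pos: [637.9, 187.5, 57.8]
eef_rot: [2.551, 1.831, 0.006]
contact_force: [7.3, 1.5, -5.3]
opening: 15.6
gripper_force: 30.0
```

Request:
{"op": "step_arm", "data": {"targets": [[0.11, -0.43, 0, 0, 0, 0], [0, 0, 0, 0, 0, 0]]}}

```text
t: 20.25
tool_pos: [635.3, 189.4, 57.9]
eef_rot: [2.55, 1.83, 0.009]
contact_force: [12.3, 0.1, -8.6]
opening: 15.8
gripper_force: 30.0
```

Request:
{"op": "step_arm", "data": {"targets": [[0.09, -0.43, 0, 0, 0, 0], [0, 0, 0, 0, 0, 0]]}}

```text
t: 20.45
tool_pos: [632.1, 191.7, 57.9]
eef_rot: [2.55, 1.829, 0.01]
contact_force: [13.5, 0.3, -8.9]
opening: 15.6
gripper_force: 30.0
```

Click 1 felt (5.2 → 10.4 N) at ≈0.24 rad. Continue towards click 2, easing 1–2 mm outward.

Request:
{"op": "step_arm", "data": {"targets": [[0.17, -0.41, 0, 0, 0, 0], [0, 0, 0, 0, 0, 0]]}}

```text
t: 20.65
tool_pos: [627.7, 194.7, 57.8]
eef_rot: [2.551, 1.83, 0.007]
contact_force: [9.7, -0.3, -5.2]
opening: 15.4
gripper_force: 30.0
```

Request:
{"op": "step_arm", "data": {"targets": [[0.11, -0.43, 0, 0, 0, 0], [0, 0, 0, 0, 0, 0]]}}

```text
t: 20.85
tool_pos: [623.7, 197.1, 57.8]
eef_rot: [2.551, 1.831, 0.007]
contact_force: [8.8, 1.0, -6.1]
opening: 15.5
gripper_force: 30.0
```

Request:
{"op": "step_arm", "data": {"targets": [[0.04, -0.44, 0, 0, 0, 0], [0, 0, 0, 0, 0, 0]]}}

```text
t: 21.05
tool_pos: [619.4, 199.4, 57.8]
eef_rot: [2.551, 1.831, 0.007]
contact_force: [7.7, 1.8, -5.1]
opening: 15.7
gripper_force: 30.0
```

Request:
{"op": "step_arm", "data": {"targets": [[0.02, -0.44, 0, 0, 0, 0], [0, 0, 0, 0, 0, 0]]}}

```text
t: 21.25
tool_pos: [615.2, 201.4, 57.9]
eef_rot: [2.55, 1.832, 0.007]
contact_force: [7.9, 2.0, -5.7]
opening: 15.3
gripper_force: 30.0
```

Request:
{"op": "step_arm", "data": {"targets": [[0.0, -0.44, 0, 0, 0, 0], [0, 0, 0, 0, 0, 0]]}}

```text
t: 21.45
tool_pos: [611.4, 202.8, 57.9]
eef_rot: [2.55, 1.832, 0.008]
contact_force: [9.8, 2.9, -8.0]
opening: 15.2
gripper_force: 30.0
```

Request:
{"op": "step_arm", "data": {"targets": [[-0.02, -0.44, 0, 0, 0, 0], [0, 0, 0, 0, 0, 0]]}}

```text
t: 21.65
tool_pos: [608.1, 204.1, 58.0]
eef_rot: [2.55, 1.831, 0.011]
contact_force: [12.5, 3.9, -9.8]
opening: 15.9
gripper_force: 30.0
```

Request:
{"op": "step_arm", "data": {"targets": [[-0.03, -0.44, 0, 0, 0, 0], [0, 0, 0, 0, 0, 0]]}}

```text
t: 21.85
tool_pos: [603.5, 205.8, 58.0]
eef_rot: [2.551, 1.832, 0.011]
contact_force: [11.1, 3.9, -7.5]
opening: 15.5
gripper_force: 30.0
```

Click 2 felt (6.3 → 10.8 N). On to click 3.

Request:
{"op": "step_arm", "data": {"targets": [[0.05, -0.43, 0, 0, 0, 0], [0, 0, 0, 0, 0, 0]]}}

```text
t: 22.05
tool_pos: [599.2, 207.1, 57.9]
eef_rot: [2.551, 1.832, 0.009]
contact_force: [10.1, 2.0, -7.1]
opening: 15.3
gripper_force: 30.0
```

Request:
{"op": "step_arm", "data": {"targets": [[0.02, -0.43, 0, 0, 0, 0], [0, 0, 0, 0, 0, 0]]}}

```text
t: 22.25
tool_pos: [594.9, 208.3, 57.9]
eef_rot: [2.551, 1.832, 0.008]
contact_force: [8.2, 2.4, -5.8]
opening: 15.6
gripper_force: 30.0
```

Request:
{"op": "step_arm", "data": {"targets": [[-0.05, -0.43, 0, 0, 0, 0], [0, 0, 0, 0, 0, 0]]}}

```text
t: 22.45
tool_pos: [590.4, 209.4, 57.9]
eef_rot: [2.551, 1.832, 0.007]
contact_force: [7.4, 3.0, -5.5]
opening: 15.4
gripper_force: 30.0
```

Request:
{"op": "step_arm", "data": {"targets": [[-0.07, -0.43, 0, 0, 0, 0], [0, 0, 0, 0, 0, 0]]}}

```text
t: 22.65
tool_pos: [586.0, 210.1, 57.9]
eef_rot: [2.551, 1.832, 0.007]
contact_force: [7.6, 1.5, -6.7]
opening: 15.4
gripper_force: 30.0
```

Request:
{"op": "step_arm", "data": {"targets": [[-0.09, -0.43, 0, 0, 0, 0], [0, 0, 0, 0, 0, 0]]}}

```text
t: 22.85
tool_pos: [582.7, 210.6, 57.9]
eef_rot: [2.551, 1.831, 0.01]
contact_force: [11.6, 1.6, -8.5]
opening: 15.7
gripper_force: 30.0
```

Request:
{"op": "step_arm", "data": {"targets": [[-0.1, -0.43, 0, 0, 0, 0], [0, 0, 0, 0, 0, 0]]}}

```text
t: 23.05
tool_pos: [578.9, 210.9, 58.0]
eef_rot: [2.55, 1.831, 0.011]
contact_force: [11.7, 3.1, -9.2]
opening: 15.4
gripper_force: 30.0
```

Click 3 felt at x≈585 (7.6 → 11.6 N). Click 4 is expected near x≈556.

Request:
{"op": "step_arm", "data": {"targets": [[-0.1, -0.42, 0, 0, 0, 0], [0, 0, 0, 0, 0, 0]]}}

```text
t: 23.25
tool_pos: [573.9, 211.2, 57.9]
eef_rot: [2.551, 1.831, 0.009]
contact_force: [10.5, 2.1, -7.2]
opening: 15.5
gripper_force: 30.0
```

Request:
{"op": "step_arm", "data": {"targets": [[-0.12, -0.42, 0, 0, 0, 0], [0, 0, 0, 0, 0, 0]]}}

```text
t: 23.45
tool_pos: [569.2, 211.3, 57.9]
eef_rot: [2.551, 1.831, 0.008]
contact_force: [10.7, 1.5, -8.0]
opening: 15.3
gripper_force: 30.0
```

Request:
{"op": "step_arm", "data": {"targets": [[-0.14, -0.41, 0, 0, 0, 0], [0, 0, 0, 0, 0, 0]]}}

```text
t: 23.65
tool_pos: [564.8, 211.2, 57.9]
eef_rot: [2.551, 1.831, 0.008]
contact_force: [8.0, 1.3, -7.4]
opening: 15.5
gripper_force: 30.0
```

Request:
{"op": "step_arm", "data": {"targets": [[-0.16, -0.41, 0, 0, 0, 0], [0, 0, 0, 0, 0, 0]]}}

```text
t: 23.85
tool_pos: [560.2, 211.0, 57.9]
eef_rot: [2.551, 1.831, 0.007]
contact_force: [7.7, 0.1, -6.9]
opening: 15.4
gripper_force: 30.0
```

Request:
{"op": "step_arm", "data": {"targets": [[-0.09, -0.2, 0, 0, 0, 0], [0, 0, 0, 0, 0, 0]]}}

```text
t: 24.05
tool_pos: [558.3, 210.8, 57.9]
eef_rot: [2.551, 1.831, 0.008]
contact_force: [10.2, 1.4, -7.2]
opening: 15.4
gripper_force: 30.0
```

Request:
{"op": "step_arm", "data": {"targets": [[-0.09, -0.18, 0, 0, 0, 0], [0, 0, 0, 0, 0, 0], [0, 0, 0, 0, 0, 0]]}}

```text
t: 24.35
tool_pos: [556.5, 210.6, 57.9]
eef_rot: [2.551, 1.831, 0.008]
contact_force: [9.1, 1.6, -7.5]
opening: 15.1
gripper_force: 30.0
```

Run:
```python
from plant import *
from h import *
import pickle
o=get_obs();print(o["t"],o["tool_pos"],o["contact_force"],o["gripper_force"])
s=camera("scene");pickle.dump(s,open("s5.pkl","wb"));w=camera("wrist");pickle.dump(w,open("w5.pkl","wb"))
for n in("red","green","blue","orange"):print(n,blobs(s,n,(250,160,450,270),60),blobs(w,n,None,100))
for b,ce in blobs(s,"red",(250,160,450,270),60):print(onz(s,*ce,75))
```

```text
24.35 [556.54317148 210.5522459   57.86050929] [ 9.08134078  1.60885729 -7.45397515] 29.994966626982205
red [] [([312, 234, 32, 69, 1924], [327.3, 270.2])]
green [([360, 215, 10, 21, 161], [364.2, 224.5])] []
blue [([345, 216, 16, 25, 246], [352.3, 229.4])] [([463, 356, 22, 29, 254], [472.2, 372.2])]
orange [([370, 160, 55, 27, 650], [398.1, 170.1]), ([355, 192, 21, 12, 108], [364.7, 197.2]), ([370, 204, 12, 27, 167], [375.1, 218.3]), ([432, 255, 18, 15, 131], [443.1, 264.5])] []
```

Request:
{"op": "step_arm", "data": {"targets": [[-0.05, -0.14, 0, 0, 0, 0], [0, 0, 0, 0, 0, 0], [0, 0, 0, 0, 0, 0], [0, 0, 0, 0, 0, 0]]}}

```text
t: 24.85
tool_pos: [555.5, 210.4, 57.9]
eef_rot: [2.551, 1.83, 0.009]
contact_force: [12.1, 0.6, -7.9]
opening: 15.9
gripper_force: 30.0
```

Fourth click confirmed (7.7 → 12.1 N, 0.26 rad after the third); the fingers still hold the handle and the row stands. I'm handing in.

```bash
python3 -c "
from plant import *
print(sign_off())"
```

```text
the job is handed in; nothing more can be done
None
```

I handed the job in at about 25 s: green, then orange, stand in single file against the blue cell, and the fingers still hold the lever at its fourth click, felt by the handle force.

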